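# Spot-check a heat sink with a thermometer wand

## Task

Lift the infrared thermometer wand out of its hanger fork and aim its nose squarely at the middle of the finned heat sink on its sloping circuit board (not the board with the flat metal lid), about 90 mm away from the fins, holding it steady there for two seconds to take the reading. Then hang the wand back in the fork, upright with its collar resting on both prongs, and let go without dropping it. Do not touch either board stand, and leave the other things on the bench where they are.

Things in the scene. Friction and masses are not known exactly. Their poses are not given: they have to be found in the camera images.
- wand_handle (a point): Centre of the wand's handle, the place to grip it: a square grey handle 28 x 28 mm, 80 mm long. This point is on the wand's axis, 40 mm below the handle's top, 40 mm above the collar's upper face, 135 mm above the nose. z runs along the wand away from the nose (up when hung); x and y are square to the handle's flat sides. The wand is 175 mm long, about 160 g, and hangs nose down.
- wand_collar (a point): Centre of the underside of the wand's round grey collar (50 mm in diameter, 10 mm thick), on the wand's axis, 85 mm above the nose and 50 mm below wand_handle; axes as wand_handle.
- wand_nose (a point): The flat tip of the wand's round black barrel (26 mm in diameter, 85 mm long, below the collar). The wand looks out from here along its own -z, straight on along the wand's axis; axes as wand_handle.
- fork_seat (a point): Where the centre of the collar's underside belongs on the fork: midway between the two prongs, level with their upper faces, 120 mm above the bench. z up; x points from the open mouth of the slot to the post at its closed end. The barrel can be lifted straight up out of the slot and lowered straight down into it; 90 mm of lift clears it wholly.
- fork: The fixed aluminium hanger fork. Prongs 16 mm wide, 8 mm thick, leave a slot 32 mm wide, closed 18 mm past fork_seat in +x, open at -x; each prong ends in a lip 5 mm high, 29 to 35 mm from fork_seat in -x, over which the collar must be lifted. Nothing of the fork is higher than the lips. Base plate 110 x 80 x 12 mm. Origin: on the bench straight below fork_seat.
- heatsink: The target: a plain aluminium heat sink 44 x 44 mm with six upright parallel fins, 25 mm tall, fixed in the middle of one sloping green circuit board. Origin: centre of the plane of the fin tips. z points straight out of the fins (away from the board, up and towards the robot, 35 degrees from vertical); y runs level across the board, x up its slope.
- stand_fins: The fixed stand whose board carries the finned heat sink: black base 120 x 130 mm, four posts, and a green board 120 x 140 mm that slopes 35 degrees, low edge towards the robot, its rear edge with the connectors about 112 mm above the bench. Origin: centre of the base's underside on the bench. Not to be touched.
- stand_lid: The other fixed stand, with the same base and sloping green board, but carrying a flat plain metal lid 44 x 44 x 12 mm instead of the finned heat sink. Origin: centre of the base's underside. Not to be touched. It may stand left or right.
- screwdriver: Loose screwdriver with a black handle, about 170 mm long, lying flat. Leave alone.
- adapter: Loose white power adapter 75 x 48 x 30 mm. Origin under its centre. Leave alone.
- mug: Loose white mug, 80 mm across, 90 mm high. Origin under its centre. Leave alone.
- jar: Loose clear jar with a black cap, 56 mm across, 60 mm high. Origin under its centre. Leave alone.
- bottle: Loose clear bottle, 60 mm across, 170 mm high. Origin under its centre. Leave alone.
There are look-alikes about, which are no part of the job. What is shaped like the part that bears wand_handle but green is not meant.

How it is judged:
On the way:
1. wand still for 1.5 s, nose 60 to 125 mm from the fin tips, its axis within 12 mm of their centre and 12 degrees of square to them (x of heatsink in the frame of wand_nose between -0.012 and 0.012 m and y of heatsink in the frame of wand_nose between -0.012 and 0.012 m and z of wand_nose in the frame of heatsink between 0.06 and 0.125 m and angle between the z axis of wand_nose and the z axis of heatsink, either way round below 0.21 rad and linear speed of wand below 0.02 m/s and angular speed of wand below 0.15 rad/s), for 1.5 s.
At the end, for the whole second after the job is handed in: The wand hangs in its fork again, nose down and upright within 5 degrees, the underside of its collar within 9 mm sideways and 4 mm in height of the seat, at rest. Which way it is turned about its own axis does not matter (horizontal distance between wand_collar and fork_seat below 0.009 m and z of wand_collar in the frame of fork_seat between -0.004 and 0.004 m and angle between wand_handle's own z axis and vertical below 0.09 rad and z of wand_handle in the frame of fork_seat above 0.04 m and linear speed of wand below 0.02 m/s); the robot touches nothing.
It fails at once if either board stand or what it carries is touched (more than 1 N) by the wand or the robot (contact force between any of wand, the arm, the fingers and stand_fins above 1 N or contact force between any of wand, the arm, the fingers and stand_lid above 1 N).
It fails at once if the wand is dropped: it falls faster than 0.5 m/s without being held (linear speed of wand above 0.5 m/s and contact force between wand and the fingers below 0.2 N).
It fails at once if another loose thing on the bench is moved more than 25 mm (distance of any of screwdriver, adapter, mug, jar, bottle from where it was at the start of the episode above 0.025 m).
It also fails if it takes over 45 s, if anything falls off the work surface, if the arm or the gripper's body presses on something with over 40 N, if the wrist force passes 120 N, or if a joint passes its speed limit or range.

## Robot

A 7-joint arm with a two-finger parallel gripper is mounted at the origin on the work surface. World frame = base frame: x ahead of the robot, y to its left, z up, the work surface at z = 0. Lengths are in m, angles in rad, forces in N, time in s.
With the tool pointing down it reaches from about 0.425 to 0.875 m from the base axis. Payload 4.7 kg.
Tool frame: the origin (TCP) lies on the centre line of the jaws, within the pads' length; the fingertips stand ahead of it and the grasp point (between the pads) lies 2 mm behind it (nose_length is the z of the fingertips in the tool frame, in m); z points along the fingers, y is the line along which they close (so a half turn about z gives the same grasp; the last joint's range is limited). The gripper opens to 87 mm and grips with 3 to 60 N. Pads are 19 mm wide; open, the fingers measure 117 mm over their backs; the gripper's body (75 mm by 190 mm) begins 51 mm behind the grasp point.
Start: joints at [-1.238, 0.321, -0.07, 1.45, 0.023, 1.371, -0.057], TCP at [0.204, 0.617, 0.24] pointing down, gripper open.
Joint ranges: [-2.86, 2.86], [-0.3, 2.09], [-1.38, 1.24], [0.06, 2.45], [-1.56, 4.7], [0.09, 2.05], [-2.69, 2.69]. Speed limits (rad/s): [2.57, 2.57, 3.14, 3.14, 3.14, 3.14, 3.14].

## Interface

Orientations are given as a rotation vector (axis times angle).
In Python, from bench import * gives the robot as it stands.
- The arm moves only by the tool send_rows, never from a script. Its arguments are lists of equal length, an entry for each row: "xyz": the shift along the tool's x, y, z in mm, a list of three; "dr": the turn, a rotation vector about the tool's x, y, z in rad, a list of three. A call has exactly 10 rows; each row is the pose to reach, as a shift and turn from the pose commanded when the call began, along the tool's axes at that moment; what a row does not reach only later rows make up. A row lasts 1/12 s, in which the tool goes at most 41.7 mm and 7.16 degrees, less where a joint would pass 70% of its speed; a pose out of reach is approached as far as the arm can. A call with a gripper value outside its range is refused whole. "jaw" is the finger opening in mm, from 0 to 87, set as the call begins (left out, the last holds). The fingers move at their own pace and stop on an object; "grip_force" is the grip in N (left out, the last holds). Time passes only in rows, so rows that repeat a pose let the fingers close, or fill a call up. It gives the time, the measured TCP pose, the force, the opening and the grip force at its end, in the units of the state.
- get_state(): the state, without advancing time (a new reading comes with each control period).
- get_image(name): name is "side" or "top" or "wrist"; returns the picture (400x640x3 uint8, red, green, blue); there is no depth.
- calibration(name): a dict with "vfov" (degrees; the focal length in pixels is half the picture's height over the tangent of half this angle, whatever the lens; pixels are square), "cx", "cy" (the principal point, pixels), "rvec" (rotation vector, rad) and "tvec" (3), from world to camera coordinates, as OpenCV has them; the wrist camera has in their place "hand_eye" (4x4, takes a point from camera to tool coordinates, whose origin is the TCP and whose axes are the flange's). Camera axes: x right, y down, z forward; pixel columns grow to the right and rows downward; lengths in m; the calibration is good to about 2 mm. A picture is of the moment at which its call begins: read the wrist's pose just before it. calibration takes no time and is no camera call.
- close_job(): hands the job in; it is judged then, once.
The state is a dict: "time": time; "joint_positions": joint angles; "qd": joint speeds; "joint_torque": joint torques, N m; "position": TCP position; "tool_rot": TCP orientation; "ft_force": force on the tool from outside, world axes, zero at the start; "torque": the same for the moment, N m; "grip_width": opening from 0.0 (shut) to 1.0 (fully open); "grip_force": force on a finger pad.
Only numpy, scipy, OpenCV 4.12 (cv2) and the standard library are available. Lean on these libraries where they do the work, as an engineer would, in place of code of your own. Each camera call takes 0.05 s, during which the arm holds its last target. There are 200 camera calls.

## Working session

There is one attempt and no reset: what is moved stays moved. The work goes in short steps, Python scripts to look and compute and a tool call to move; the robot and the scene stay as the last step left them, time stands still between calls to the robot, and variables do not carry over. Pictures are saved under pics/ and viewed, at most 10 in all, crops included, and the job is handed in when it is done.

Besides the shell and the picture viewer there is one more tool, called after ">>>" as name(argument=value, ...) on one line, values as JSON. send_rows: Moves the arm, as the interface text tells. Its arguments: {"type":"object","properties":{"xyz":{"type":"array"},"dr":{"type":"array"},"jaw":{"type":"number"},"grip_force":{"type":"number"}},"required":["xyz","dr"]}

```bash
mkdir -p pics; python3 - <<'E'
from bench import *
import cv2,numpy as np
np.set_printoptions(precision=4,suppress=True)
for n in("side","top"):
    cv2.imwrite(f"pics/{n}0.png",get_image(n)[:,:,::-1])
for n in("side","top","wrist"): print(n,calibration(n))
s=get_state();print(s)
E
```

```text
side {'vfov': 56.934576085912624, 'cx': 319.670414425171, 'cy': 195.8494404294329, 'rvec': array([ 2.0098, -0.7678,  0.4033]), 'tvec': array([-0.3879,  0.3193,  0.7127])}
top {'vfov': 45.2030625555501, 'cx': 316.05594992742084, 'cy': 192.90982330374322, 'rvec': array([ 2.1678, -2.1788,  0.0949]), 'tvec': array([0.0531, 0.5859, 1.249 ])}
wrist {'vfov': 65.07661826612801, 'cx': 320.5085107183607, 'cy': 197.66874003478335, 'hand_eye': array([[ 0.0007, -0.9641, -0.2656,  0.0729],
       [ 1.    ,  0.0009, -0.0007, -0.0016],
       [ 0.001 , -0.2656,  0.9641, -0.1453],
       [ 0.    ,  0.    ,  0.    ,  1.    ]])}
{'time': 0.1, 'joint_positions': array([-1.2379,  0.3217, -0.07  ,  1.4515,  0.0226,  1.3708, -0.0569]), 'qd': array([ 0.0002, -0.0018,  0.0001, -0.0031, -0.0012,  0.002 , -0.0008]), 'joint_torque': array([  0.0005, -49.2576,  -0.4051, -31.3397,  -0.064 ,   0.0396,
         0.0001]), 'position': array([0.2037, 0.6168, 0.2386]), 'tool_rot': array([-0.4987, -3.1016,  0.0026]), 'ft_force': array([ 0.653 , -0.1018,  1.3011]), 'torque': array([-0.0359, -0.0112,  0.0346]), 'grip_force': 0.0, 'grip_width': 0.9995918486212407}
```

View pics/side0.png

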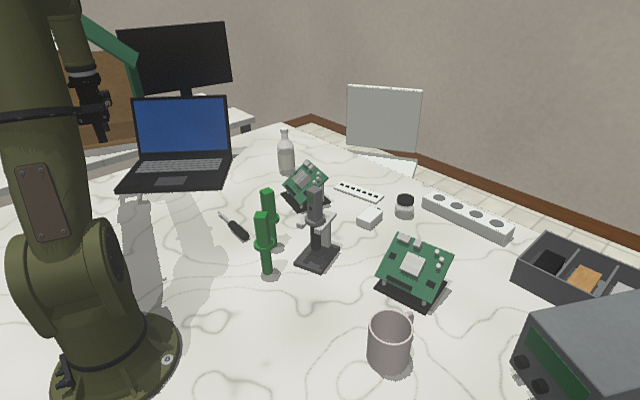

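View pics/top0.png

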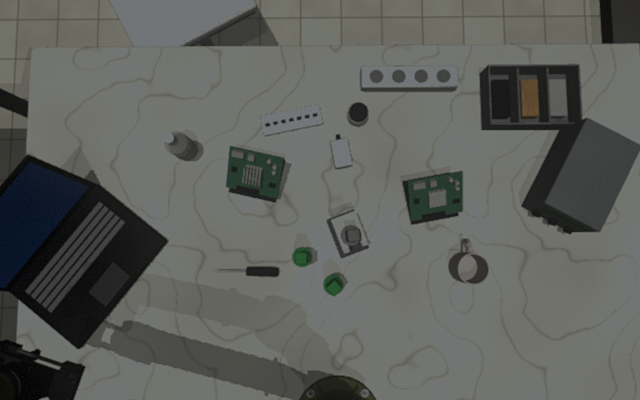

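Side view: the grey wand hangs in the fork at (317,200). Two green look-alikes stand at (265,240) and (268,205), and they are not meant. Top view: the wand is at (351,236), the finned board at (255,174), and the lidded board at (435,197). I'll enlarge these to confirm.

```bash
python3 - <<'E'
import cv2,numpy as np
t=cv2.imread("pics/top0.png");s=cv2.imread("pics/side0.png")
t=cv2.convertScaleAbs(t,alpha=1.6)
r=lambda im,x,y,w,h,k:cv2.resize(im[y:y+h,x:x+w],None,fx=k,fy=k,interpolation=cv2.INTER_CUBIC)
a=np.hstack([r(t,215,135,80,75,4),r(t,315,195,80,75,4)])  # 640x300
b=np.hstack([r(s,275,145,80,75,4),r(s,275,195,80,75,4)])
cv2.imwrite("pics/crop1.png",np.vstack([a,b]))
E
```

```text
(no output)
```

View pics/crop1.png

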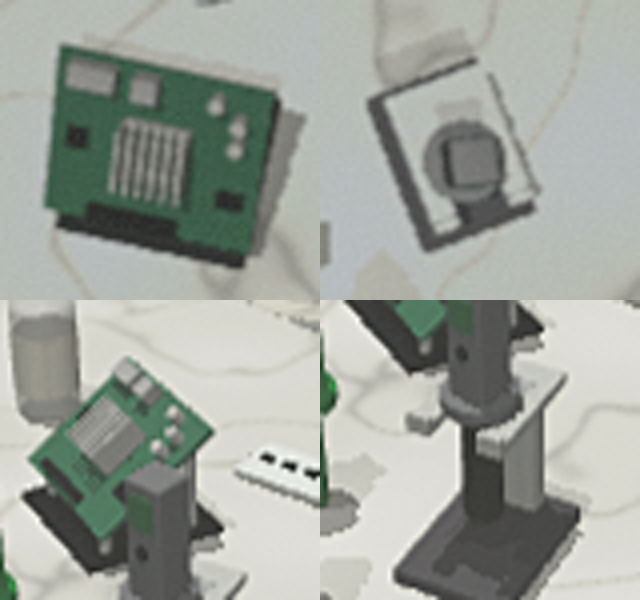

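```bash
cat >h.py <<'E'
import numpy as np,cv2
from bench import *
from scipy.spatial.transform import Rotation as R
from scipy.optimize import least_squares
np.set_printoptions(precision=4,suppress=True)
def cam(n,s=None):
    c=calibration(n);f=200/np.tan(np.radians(c["vfov"])/2)
    if n=="wrist":
        T=np.eye(4);T[:3,:3]=R.from_rotvec(s["tool_rot"]).as_matrix();T[:3,3]=s["position"]
        M=np.linalg.inv(T@c["hand_eye"]);A,t=M[:3,:3],M[:3,3]
    else: A,t=R.from_rotvec(c["rvec"]).as_matrix(),np.array(c["tvec"])
    return A,t,f,c["cx"],c["cy"]
def proj(C,P):
    A,t,f,cx,cy=C;q=np.atleast_2d(P)@A.T+t
    return np.c_[f*q[:,0]/q[:,2]+cx,f*q[:,1]/q[:,2]+cy]
def onz(C,u,v,z):
    A,t,f,cx,cy=C;d=A.T@[(u-cx)/f,(v-cy)/f,1];o=-A.T@t
    return o+d*(z-o[2])/d[2]
def tri(obs):
    return least_squares(lambda p:np.concatenate([proj(C,p)[0]-uv for C,uv in obs]),[.5,0,.1])
E
python3 - <<'E'
from h import *
T=cam("top");S=cam("side")
print("wand top",onz(T,353.7,235,.21),onz(S,314.5,189.75,.21))
k=tri([(T,(353.7,235)),(S,(314.5,189.75))]);print(k.x,k.cost)
cr=lambda x,y:((x-320)/4+315,y/4+195)
b=[onz(T,*cr(*p),.012) for p in((370,100),(475,60),(540,205),(430,250))]
print("base",np.array(b),np.mean(b,0))
d=(b[0]+b[1]-b[2]-b[3]);print("yaw fork",np.degrees(np.arctan2(d[1],d[0])))
h=[onz(T,*cr(*p),.21) for p in((450,142),(497,135),(503,180),(455,187))]
d=(h[0]+h[1]-h[2]-h[3]);print("handle yaw",np.degrees(np.arctan2(d[1],d[0])),np.mean(h,0))
c2=lambda x,y:(x/4+215,y/4+135)
print("hs",onz(T,253,175.7,.098))
q=[onz(T,*c2(*p),z) for p,z in(((60,45),.112),((280,95),.112))];print(q,np.linalg.norm(q[0]-q[1]));d=q[0]-q[1]
print("board y dir",np.degrees(np.arctan2(d[1],d[0])))
print("hs in side",proj(S,onz(T,253,175.7,.098)))
for nm,u in dict(jar=(358,112),mug=(468,262),bottle=(184,145),gr1=(303,257),gr2=(333,284)).items():print(nm,onz(T,*u,.09))
E
```

```text
wand top [ 0.4738 -0.0348  0.21  ] [ 0.472  -0.0381  0.21  ]
[ 0.474  -0.0352  0.2079] 0.015787712872706475
base [[ 0.5146  0.0199  0.012 ]
 [ 0.541  -0.0505  0.012 ]
 [ 0.4444 -0.0925  0.012 ]
 [ 0.415  -0.0191  0.012 ]] [ 0.4788 -0.0356  0.012 ]
yaw fork 22.455503265295643
handle yaw 6.306267648367144 [ 0.4732 -0.0357  0.21  ]
hs [0.624  0.2083 0.098 ]
[array([0.6967, 0.2645, 0.112 ]), array([0.6643, 0.1269, 0.112 ])] 0.14135633402433914
board y dir 76.7688179069538
hs in side [[301.0198 173.8503]]
jar [ 0.7879 -0.0585  0.09  ]
mug [ 0.4058 -0.3272  0.09  ]
bottle [0.7048 0.3859 0.09  ]
gr1 [0.4201 0.0832 0.09  ]
gr2 [0.3533 0.009  0.09  ]
```

The crop confirms it: the finned board is the left stand and the grey wand is in the aluminium fork. I'll move to a viewing pose above both.

```bash
cat >>h.py <<'E'
def down(az):
    a=np.radians(az);y=np.array([np.cos(a),np.sin(a),0]);z=np.array([0,0,-1.]);return np.c_[np.cross(y,z),y,z]
def delta(P,M,frm=None):
    "shift (mm) and turn in tool axes, from commanded pose frm=(p,R) or the measured one"
    s=get_state();p,A=frm or (s["position"],R.from_rotvec(s["tool_rot"]).as_matrix())
    d=A.T@(np.array(P)-p)*1000;r=R.from_matrix(A.T@M).as_rotvec();print("d",d.round(1),"dr",r.round(3));return d,r
def rows(d,r,n=10,hold=0):
    f=lambda u:u*u*(3-2*u)
    u=[f(min(1,(i+1)/(10-hold))) for i in range(10)]
    print([[round(float(x),1) for x in d*k] for k in u]);print([[round(float(x),3) for x in r*k] for k in u])
E
python3 - <<'E'
from h import *
delta((.5,.03,.35),down(6))
S=cam("side");T=cam("top")
for n,u,xy in(("gr2",(262,212),(.3533,.009)),("gr1",(268,190),(.42,.083))):
    for z in(.12,.16,.2,.24):print(n,z,proj(S,(*xy,z)),proj(T,(*xy,z)))
E
```

```text
d [-465.3 -464.5 -110.6] dr [-0.001  0.001  1.147]
gr2 0.12 [[263.166  233.5981]] [[333.3926 285.2313]]
gr2 0.16 [[261.4013 219.4351]] [[333.9447 286.9572]]
gr2 0.2 [[259.5448 204.5352]] [[334.5375 288.8101]]
gr2 0.24 [[257.5891 188.8394]] [[335.1756 290.8048]]
gr1 0.12 [[268.8369 209.5109]] [[302.7216 257.5668]]
gr1 0.16 [[267.3661 196.1056]] [[302.1875 258.3061]]
gr1 0.2 [[265.8261 182.0691]] [[301.6142 259.0995]]
gr1 0.24 [[264.2118 167.3555]] [[300.9975 259.9532]]
```

>>> send_rows(xyz=[[-5,-5,-30],[-20,-20,-60],[-45,-45,-80],[-70,-70,-100],[-98,-98,-110],[-126,-126,-110],[-154,-154,-110],[-182,-182,-110],[-210,-210,-110],[-238,-238,-110]], dr=[[0,0,0.03],[0,0,0.08],[0,0,0.14],[0,0,0.2],[0,0,0.26],[0,0,0.32],[0,0,0.38],[0,0,0.44],[0,0,0.5],[0,0,0.56]], jaw=87)

```text
time: 0.93
position: [0.3555, 0.3146, 0.3493]
tool_rot: [-1.34, -2.841, 0.0]
ft_force: [0.6, 0.7, 0.3]
grip_width: 0.999
grip_force: 0.0
```

```bash
python3 - <<'E'
from h import *
rows(*delta((.5,.03,.35),down(6)),hold=1)
E
```

```text
d [-311.5  -69.5   -0.8] dr [-0.    -0.     0.584]
[[-10.7, -2.4, -0.0], [-39.3, -8.8, -0.1], [-80.8, -18.0, -0.2], [-129.9, -29.0, -0.3], [-181.6, -40.5, -0.4], [-230.7, -51.5, -0.6], [-272.2, -60.7, -0.7], [-300.8, -67.1, -0.7], [-311.5, -69.5, -0.8], [-311.5, -69.5, -0.8]]
[[-0.0, -0.0, 0.02], [-0.0, -0.0, 0.074], [-0.0, -0.0, 0.152], [-0.0, -0.0, 0.244], [-0.0, -0.0, 0.341], [-0.0, -0.0, 0.433], [-0.0, -0.0, 0.511], [-0.0, -0.0, 0.564], [-0.0, -0.0, 0.584], [-0.0, -0.0, 0.584]]
```

>>> send_rows(xyz=[[-35,-8,0],[-70,-16,0],[-105,-24,0],[-140,-32,0],[-175,-40,0],[-210,-48,0],[-245,-56,0],[-275,-63,0],[-295,-67,0],[-300,-69,0]], dr=[[0,0,0.065],[0,0,0.13],[0,0,0.195],[0,0,0.26],[0,0,0.325],[0,0,0.39],[0,0,0.455],[0,0,0.52],[0,0,0.57],[0,0,0.585]])

```text
time: 1.77
position: [0.4945, 0.0377, 0.3494]
tool_rot: [2.108, 2.328, -0.001]
ft_force: [-0.3, 0.0, 0.6]
grip_width: 1.0
grip_force: 0.0
```

```bash
python3 - <<'E'
from h import *
import pickle
get_image("top")
s=get_state();im=get_image("wrist");print(s["position"],s["tool_rot"],s["time"],s["qd"],s["joint_positions"])
pickle.dump(dict(s),open("s1.pkl","wb"))
cv2.imwrite("pics/w1.png",im[:,:,::-1])
C=cam("wrist",s)
print("exp wand top",proj(C,(.474,-.035,.21)),"hs",proj(C,(.624,.208,.098)))
E
```

```text
[0.494  0.039  0.3493] [ 2.1064  2.3307 -0.0012] 1.8167 [-0.0306 -0.0104 -0.0569  0.0134 -0.0169  0.0099  0.0083] [-0.6699 -0.0647  0.513   1.6564  0.0323  1.5421 -0.0576]
exp wand top [[294.0869 259.6379]] hs [[449.1718  35.2691]]
```

View pics/w1.png

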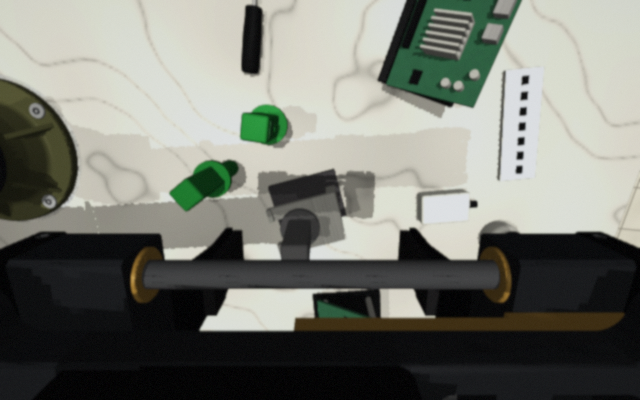

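The wrist view shows fins at about (447,35), as predicted at (449,35). The shaded wand is at (300,235), partly behind the gripper rod, and the greens are at (262,125) and (203,185). An enlarged crop will fix the fins and handle.

```bash
python3 - <<'E'
import cv2,numpy as np
w=cv2.imread("pics/w1.png")
r=lambda im,x,y,w,h,k:cv2.resize(im[y:y+h,x:x+w],None,fx=k,fy=k,interpolation=cv2.INTER_CUBIC)
a=r(w,375,0,160,110,5)
b=r(cv2.convertScaleAbs(w,alpha=2.2,beta=20),250,160,160,40+60,2)
t=r(cv2.convertScaleAbs(cv2.imread("pics/top0.png"),alpha=1.6),230,155,48,40,5)
o=np.zeros((550,800,3),np.uint8);o=a.copy()
cv2.imwrite("pics/crop2.png",o)
E
```

```text
(no output)
```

View pics/crop2.png

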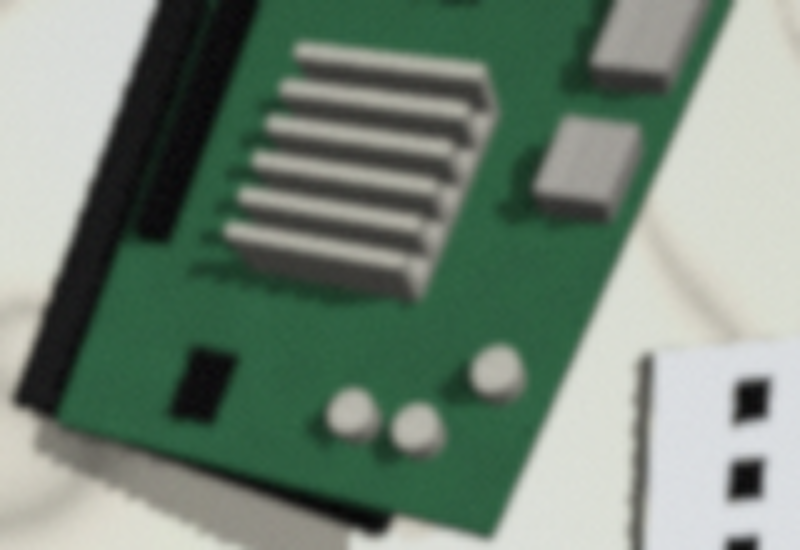

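```bash
python3 - <<'E'
from h import *
import pickle
s=pickle.load(open("s1.pkl","rb"));C=cam("wrist",s);T=cam("top")
L=np.array([(-1,1),(1,1),(1,-1),(-1,-1)])*.022
w=np.array([(298,42),(487,65),(413,268),(224,238)])/5+[375,0]
t=np.array([(110,195),(125,120),(190,128),(182,207)])/4+[215,135]
def fr(q):
    y=q[3];t35=np.radians(35);x=np.array([np.cos(y)*np.cos(t35),np.sin(y)*np.cos(t35),np.sin(t35)]);yy=np.array([-np.sin(y),np.cos(y),0])
    return np.c_[x,yy,np.cross(x,yy)]
def res(q,a=1,b=1):
    P=q[:3]+L@fr(q)[:,:2].T
    return np.r_[a*(proj(C,P)-w).ravel(),b*(proj(T,P)-t).ravel()]
for a,b in((1,1),(1,.2),(.2,1)):
    k=least_squares(res,[.62,.2,.1,-.23],args=(a,b));print(k.x[:3],np.degrees(k.x[3]),np.abs(res(k.x)).round(1).reshape(2,-1))
    if a==b==1:
        F=fr(k.x);np.save("hs.npy",np.c_[F,k.x[:3]]);print(F[:,2],"aim TCP",k.x[:3]+.225*F[:,2])
get=delta((.474,-.0352,.25),down(6))
E
```

```text
[0.622  0.2132 0.0907] -11.17100052085732 [[0.4 1.2 0.7 0.2 0.5 0.6 1.3 0.8]
 [0.2 1.  2.7 2.6 1.7 3.9 1.4 0.8]]
[-0.5627  0.1111  0.8192] aim TCP [0.4954 0.2382 0.275 ]
[0.6204 0.2132 0.0935] -11.376549865966009 [[0.  0.3 0.4 0.6 1.  0.2 0.7 0.2]
 [0.4 0.5 2.8 3.  1.8 4.4 1.5 0.2]]
[0.6236 0.2094 0.0958] -10.732969557915059 [[2.5 3.7 3.4 2.6 2.2 3.5 3.4 3.8]
 [1.  1.8 1.5 1.7 0.5 2.9 0.  1.7]]
d [-74.1 -27.3  99.3] dr [-0.001 -0.     0.001]
```

>>> send_rows(xyz=[[-8,-3,0],[-20,-8,10],[-35,-13,20],[-50,-19,35],[-63,-24,50],[-71,-26,65],[-74,-27,75],[-74,-27,80],[-74,-27,80],[-74,-27,80]], dr=[[0,0,0],[0,0,0],[0,0,0],[0,0,0],[0,0,0],[0,0,0],[0,0,0],[0,0,0],[0,0,0],[0,0,0]])

```text
time: 2.7
position: [0.4747, -0.0334, 0.2699]
tool_rot: [2.097, 2.34, 0.001]
ft_force: [0.3, -0.1, -0.3]
grip_width: 0.999
grip_force: 0.0
```

```bash
python3 - <<'E'
from h import *
t=get_image("top");s=get_state();w=get_image("wrist");sd=get_image("side");delta((.474,-.0352,.175),down(6))
r=lambda im,x,y,w,h,k:cv2.resize(im[y:y+h,x:x+w],None,fx=k,fy=k,interpolation=cv2.INTER_CUBIC)
w=cv2.convertScaleAbs(w,alpha=2);t=cv2.convertScaleAbs(t,alpha=1.6)
cv2.imwrite("pics/c3.png",np.vstack([r(w,200,150,200,140,4)[:,:,::-1][:,:800]]))
cv2.imwrite("pics/c4.png",np.hstack([r(sd,250,100,120,150,3),r(t,290,170,120,150,3)])[:,:,::-1])
print(s["position"])
E
```

```text
d [-1.  -1.4 95.4] dr [ 0.001 -0.     0.004]
[ 0.475  -0.0336  0.2703]
```

View pics/c4.png

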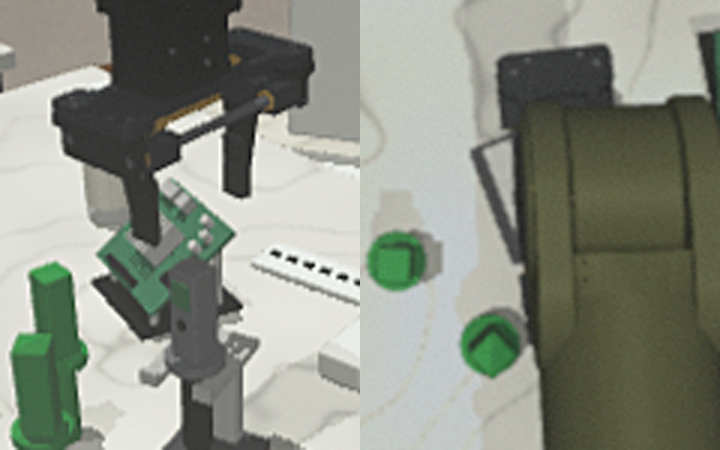

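The open fingers straddle the line above the grey handle and clear the greens. Descending 95 mm and then gripping.

>>> send_rows(xyz=[[-1,-1,5],[-1,-1,15],[-1,-1,28],[-1,-1,42],[-1,-1,56],[-1,-1,70],[-1,-1,82],[-1,-1,91],[-1,-1,95],[-1,-1,95]], dr=[[0,0,0],[0,0,0],[0,0,0],[0,0,0],[0,0,0],[0,0,0],[0,0,0],[0,0,0],[0,0,0],[0,0,0]])

```text
time: 3.68
position: [0.4729, -0.036, 0.1734]
tool_rot: [-2.099, -2.336, 0.003]
ft_force: [0.4, 0.2, -0.3]
grip_width: 1.0
grip_force: 0.0
```

>>> send_rows(xyz=[[0,0,0],[0,0,0],[0,0,0],[0,0,0],[0,0,0],[0,0,0],[0,0,0],[0,0,0],[0,0,0],[0,0,0]], dr=[[0,0,0],[0,0,0],[0,0,0],[0,0,0],[0,0,0],[0,0,0],[0,0,0],[0,0,0],[0,0,0],[0,0,0]], jaw=20, grip_force=40)

```text
time: 4.52
position: [0.4739, -0.0359, 0.1746]
tool_rot: [2.099, 2.337, 0.001]
ft_force: [0.7, -1.0, -1.0]
grip_width: 0.325
grip_force: 7.0
```

>>> send_rows(xyz=[[0,0,0],[0,0,0],[0,0,0],[0,0,0],[0,0,0],[0,0,0],[0,0,-2],[0,0,-5],[0,0,-9],[0,0,-14]], dr=[[0,0,0],[0,0,0],[0,0,0],[0,0,0],[0,0,0],[0,0,0],[0,0,0],[0,0,0],[0,0,0],[0,0,0]], jaw=0, grip_force=40)

```text
time: 5.35
position: [0.4733, -0.0359, 0.1887]
tool_rot: [-2.099, -2.337, 0.001]
ft_force: [-0.3, -0.0, -1.4]
grip_width: 0.317
grip_force: 40.0
```

>>> send_rows(xyz=[[0,0,-8],[0,0,-20],[0,0,-35],[0,0,-50],[0,0,-65],[0,0,-80],[0,0,-95],[0,0,-108],[0,0,-116],[0,0,-120]], dr=[[0,0,0],[0,0,0],[0,0,0],[0,0,0],[0,0,0],[0,0,0],[0,0,0],[0,0,0],[0,0,0],[0,0,0]])

```text
time: 6.18
position: [0.4741, -0.036, 0.3102]
tool_rot: [2.099, 2.336, 0.003]
ft_force: [1.4, 0.7, -1.6]
grip_width: 0.319
grip_force: 40.0
```

```bash
python3 - <<'E'
from h import *
H=np.load("hs.npy");H[:,3]=[.622,.212,.093];n=H[:,2]
s=get_state();print(s["position"],s["grip_force"],s["grip_width"])
# TCP 142 mm above nose along wand; nose 90 from tips
P=H[:,3]+(.090+.140)*n
# minimal turn of the down pose (y az 6 deg) so that tool z=-n
A=down(6);z=-n;v=np.cross(A[:,2],z);a=np.arcsin(np.linalg.norm(v));M=R.from_rotvec(v/np.linalg.norm(v)*a).as_matrix()@A
print(P);d,r=delta(P,M);np.savez("aim.npz",P=P,M=M)
E
```

```text
[ 0.4741 -0.036   0.3102] 39.999442622065544 0.3185835321476237
[0.4926 0.2376 0.2814]
d [270.   47.4  29. ] dr [-0.581 -0.181  0.002]
```

>>> send_rows(xyz=[[8,1,0],[26,4,0],[52,9,0],[84,15,0],[118,21,0],[152,27,0],[184,33,0],[210,37,0],[228,40,0],[236,42,0]], dr=[[-0.01,0,0],[-0.03,-0.01,0],[-0.06,-0.02,0],[-0.1,-0.03,0],[-0.14,-0.044,0],[-0.18,-0.056,0],[-0.22,-0.07,0],[-0.25,-0.078,0],[-0.28,-0.087,0],[-0.3,-0.093,0]])

```text
time: 7.02
position: [0.4881, 0.2076, 0.307]
tool_rot: [1.907, 2.136, 0.233]
ft_force: [0.1, 0.9, -1.5]
grip_width: 0.324
grip_force: 40.0
```

```bash
python3 - <<'E'
from h import *
a=np.load("aim.npz");s=get_state();print(s["position"],s["joint_positions"],s["grip_force"])
delta(a["P"],a["M"])
E
```

```text
[0.4881 0.2076 0.307 ] [-0.8074 -0.149   0.1872  1.8549  0.2688  1.2237 -0.5715] 39.99917413573712
d [31.6  0.4 24. ] dr [-0.283 -0.091  0.008]
```

>>> send_rows(xyz=[[2,0,1],[6,0,4],[11,0,8],[17,0,12],[22,0,16],[26,0,19],[29,0,22],[30,0,23],[30,0,23],[30,0,23]], dr=[[-0.02,-0.01,0],[-0.05,-0.02,0],[-0.1,-0.03,0],[-0.15,-0.05,0],[-0.2,-0.065,0.005],[-0.24,-0.077,0.005],[-0.26,-0.085,0.005],[-0.275,-0.09,0.008],[-0.28,-0.09,0.008],[-0.28,-0.09,0.008]])

```text
time: 7.85
position: [0.4934, 0.2318, 0.2827]
tool_rot: [1.737, 1.919, 0.413]
ft_force: [0.1, 0.4, -1.9]
grip_width: 0.321
grip_force: 40.0
```

```bash
python3 - <<'E'
from h import *
a=np.load("aim.npz");t=get_image("top");s=get_state();sd=get_image("side");w=get_image("wrist");print(s["position"],s["joint_positions"],s["qd"],s["grip_force"])
delta(a["P"],a["M"])
H=np.load("hs.npy");H[:,3]=[.622,.212,.093];n=H[:,2]
A=R.from_rotvec(s["tool_rot"]).as_matrix();L=A.T@(H[:,3]-s["position"]);print("hs in tool",L,"ang",np.degrees(np.arccos(-A[:,2]@n)))
r=lambda im,x,y,w,h,k:cv2.resize(im[y:y+h,x:x+w],None,fx=k,fy=k,interpolation=cv2.INTER_CUBIC)
S=cam("side");
for q in (.06,.14):print("axis side px",proj(S,s["position"]+q*A[:,2]))
print("hs side",proj(S,H[:,3]))
cv2.imwrite("pics/c5.png",np.hstack([r(sd,230,90,130,180,3)[:,:,::-1],r(cv2.convertScaleAbs(w,alpha=1.3),200,0,240,324,540/324)[:,:400,::-1]]))
E
```

```text
[0.4938 0.2316 0.2833] [-0.8295 -0.2011  0.0203  2.0398  0.6011  1.0365 -0.9531] [ 0.0034 -0.0017  0.0113 -0.0179  0.0016  0.0013  0.0022] 39.99967728741467
d [ 6.5 -2.1  0.4] dr [-0.004  0.002 -0.006]
hs in tool [ 0.0068 -0.0003  0.2302] ang 0.29138802665008096
axis side px [[268.0347 139.9866]]
axis side px [[284.5472 157.5527]]
hs side [[299.8552 175.0619]]
```

View pics/c5.png

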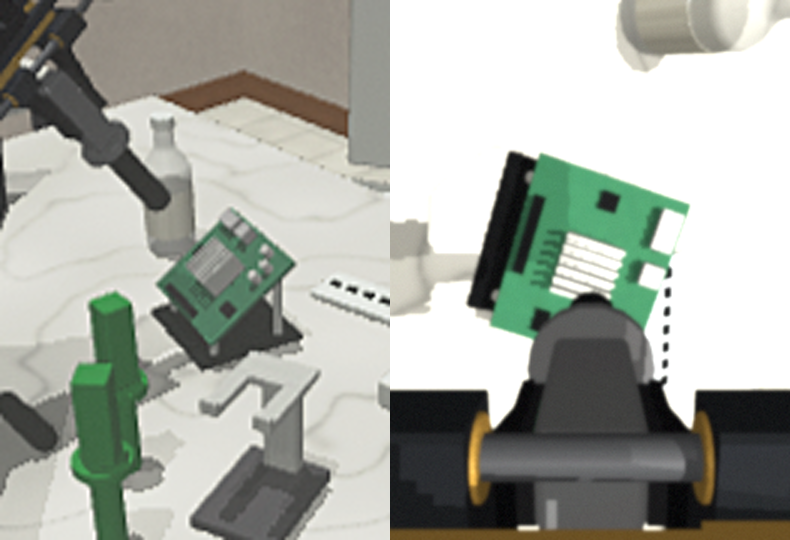

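Side view: wand is over the fins, with the nose at about (282,154) and predicted at (284,157). Wrist view: nose centred laterally at (322,177). Next I'll check the wand's tilt in the grip numerically.

```bash
python3 - <<'E'
from h import *
s=get_state();C=cam("wrist",s);S=cam("side");A=R.from_rotvec(s["tool_rot"]).as_matrix();p=s["position"]
w=lambda L:p+np.array(L)@A.T
for nm,L in dict(rim=[.013,0,.14],colltop=[.025,0,.047],collbot=[.025,0,.057],collL=[0,-.025,.05],collR=[0,.025,.05]).items():print(nm,proj(C,w(L)))
c=cv2.imread("pics/c5.png")[:,:390]
g=cv2.cvtColor(c,cv2.COLOR_BGR2GRAY);m=np.zeros_like(g);m[130:215,95:180]=(g[130:215,95:180]<62)
n,l,st,ce=cv2.connectedComponentsWithStats(m.astype(np.uint8));i=1+np.argmax(st[1:,4]);ys,xs=np.where(l==i);print(st[i])
v=cv2.fitLine(np.c_[xs,ys].astype(np.float32),cv2.DIST_L2,0,.01,.01).ravel();print("barrel slope",v[1]/v[0],"centre",v[2]/3+230,v[3]/3+90)
q=proj(S,np.array([w([0,0,z]) for z in(.055,.0975,.14)]));print(q,(q[2]-q[0])[1]/(q[2]-q[0])[0])
for d in([.0,.0],[.05,0],[0,.05]): # slope with wand tilt (about tool y, tool x)
    D=R.from_rotvec([d[1],d[0],0]).apply([[0,0,.055],[0,0,.14]]);q=proj(S,np.array([w(k) for k in D]));print(d,(q[1]-q[0])[1]/(q[1]-q[0])[0],q.mean(0))
E
```

```text
rim [[321.3137 176.2781]]
colltop [[321.6671 187.0976]]
collbot [[321.6178 183.5721]]
collL [[283.8037 222.7465]]
collR [[359.3456 222.8308]]
[ 109  149   61   61 1509]
barrel slope 1.0674865 centre 276.85928 150.18445
[[267.138  138.561 ]
 [276.1774 148.1769]
 [284.7417 157.2874]] 1.0637727723791017
[0.0, 0.0] 1.0637727723791017 [275.9398 147.9242]
[0.05, 0] 1.1059153514267601 [274.8975 147.668 ]
[0, 0.05] 1.1779342432707423 [274.9785 149.2202]
```

The wand is true in the grip. I'll shift +6 mm in tool x and hold.

>>> send_rows(xyz=[[1,0,0],[3,0,0],[5,0,0],[6,0,0],[6,0,0],[6,0,0],[6,0,0],[6,0,0],[6,0,0],[6,0,0]], dr=[[0,0,0],[0,0,0],[0,0,0],[0,0,0],[0,0,0],[0,0,0],[0,0,0],[0,0,0],[0,0,0],[0,0,0]])

```text
time: 8.83
position: [0.4942, 0.2374, 0.283]
tool_rot: [1.738, 1.917, 0.414]
ft_force: [1.0, 0.1, -1.5]
grip_width: 0.319
grip_force: 40.0
```

>>> send_rows(xyz=[[0,0,0],[0,0,0],[0,0,0],[0,0,0],[0,0,0],[0,0,0],[0,0,0],[0,0,0],[0,0,0],[0,0,0]], dr=[[0,0,0],[0,0,0],[0,0,0],[0,0,0],[0,0,0],[0,0,0],[0,0,0],[0,0,0],[0,0,0],[0,0,0]])

```text
time: 9.67
position: [0.4941, 0.2375, 0.2829]
tool_rot: [1.738, 1.917, 0.414]
ft_force: [0.2, -0.8, -1.3]
grip_width: 0.318
grip_force: 40.0
```

>>> send_rows(xyz=[[0,0,0],[0,0,0],[0,0,0],[0,0,0],[0,0,0],[0,0,0],[0,0,0],[0,0,0],[0,0,0],[0,0,0]], dr=[[0,0,0],[0,0,0],[0,0,0],[0,0,0],[0,0,0],[0,0,0],[0,0,0],[0,0,0],[0,0,0],[0,0,0]])

```text
time: 10.5
position: [0.4941, 0.2375, 0.283]
tool_rot: [1.738, 1.917, 0.414]
ft_force: [-0.2, 1.5, -1.0]
grip_width: 0.315
grip_force: 40.0
```

>>> send_rows(xyz=[[0,0,0],[0,0,0],[0,0,0],[0,0,0],[0,0,0],[0,0,0],[0,0,0],[0,0,0],[0,0,0],[0,0,0]], dr=[[0,0,0],[0,0,0],[0,0,0],[0,0,0],[0,0,0],[0,0,0],[0,0,0],[0,0,0],[0,0,0],[0,0,0]])

```text
time: 11.33
position: [0.4941, 0.2375, 0.2829]
tool_rot: [1.738, 1.917, 0.414]
ft_force: [0.2, 0.5, -1.0]
grip_width: 0.322
grip_force: 40.0
```

```bash
python3 - <<'E'
from h import *
H=np.load("hs.npy");n=H[:,2];s=get_state()
A=R.from_rotvec(s["tool_rot"]).as_matrix();print("hs in tool",A.T@([.622,.212,.093]-s["position"]),A.T@([.624,.2083,.096]-s["position"]),np.degrees(np.arccos(-A[:,2]@n)),s["time"],np.abs(s["qd"]).max())
delta((.474,-.036,.305),down(6))
E
```

```text
hs in tool [ 0.001  -0.0013  0.2304] [-0.0033  0.0015  0.2295] 0.24576688445895162 11.3333 0.0021859905115174903
d [-272.1  -40.8    1.8] dr [ 0.581  0.181 -0.006]
```

>>> send_rows(xyz=[[-1,0,-3],[-4,0,-8],[-9,-1,-14],[-15,-2,-19],[-22,-3,-22],[-30,-4,-24],[-40,-5,-25],[-52,-7,-25],[-64,-9,-25],[-76,-11,-25]], dr=[[0.01,0,0],[0.04,0.01,0],[0.08,0.025,0],[0.13,0.04,0],[0.18,0.055,0],[0.23,0.07,0],[0.28,0.087,0],[0.32,0.1,0],[0.36,0.112,0],[0.39,0.122,0]])

```text
time: 12.17
position: [0.4749, 0.1633, 0.311]
tool_rot: [1.993, 2.2, 0.153]
ft_force: [0.5, -0.3, -1.9]
grip_width: 0.321
grip_force: 40.0
```

```bash
python3 - <<'E'
from h import *
rows(*delta((.474,-.036,.305),down(6)),hold=1)
E
```

```text
d [-197.7  -22.4   13.1] dr [ 0.19   0.057 -0.006]
[[-6.8, -0.8, 0.4], [-25.0, -2.8, 1.7], [-51.3, -5.8, 3.4], [-82.4, -9.3, 5.5], [-115.3, -13.0, 7.6], [-146.5, -16.6, 9.7], [-172.8, -19.6, 11.5], [-190.9, -21.6, 12.7], [-197.7, -22.4, 13.1], [-197.7, -22.4, 13.1]]
[[0.007, 0.002, -0.0], [0.024, 0.007, -0.001], [0.049, 0.015, -0.002], [0.079, 0.024, -0.003], [0.111, 0.033, -0.004], [0.141, 0.042, -0.004], [0.166, 0.05, -0.005], [0.183, 0.055, -0.006], [0.19, 0.057, -0.006], [0.19, 0.057, -0.006]]
```

>>> send_rows(xyz=[[-7,-1,0],[-25,-3,2],[-50,-6,3],[-80,-9,5],[-112,-13,7],[-143,-16,9],[-170,-19,11],[-188,-21,12],[-194,-22,13],[-194,-22,13]], dr=[[0.01,0,0],[0.025,0.01,0],[0.05,0.015,0],[0.08,0.025,0],[0.11,0.033,0],[0.14,0.042,0],[0.165,0.05,-0.005],[0.18,0.055,-0.006],[0.185,0.056,-0.006],[0.185,0.056,-0.006]])

```text
time: 13.0
position: [0.4737, -0.0329, 0.3044]
tool_rot: [2.102, 2.327, 0.005]
ft_force: [0.5, 0.5, -1.3]
grip_width: 0.315
grip_force: 40.0
```

```bash
python3 - <<'E'
from h import *
get_image("top");get_image("side");get_image("wrist")
print(get_state()["position"],get_state()["qd"]);delta((.474,-.036,.305),down(6))
E
```

```text
[ 0.4736 -0.0294  0.3043] [-0.0037  0.0001 -0.0031  0.0006  0.0016  0.0032  0.0029]
d [-6.6 -0.3 -0.7] dr [0.006 0.002 0.003]
```

>>> send_rows(xyz=[[-2,0,0],[-4,0,2],[-6,0,6],[-6.5,0,12],[-6.5,0,18],[-6.5,0,24],[-6.5,0,28],[-6.5,0,30],[-6.5,0,30],[-6.5,0,30]], dr=[[0.002,0,0],[0.004,0.001,0.002],[0.006,0.002,0.003],[0.006,0.002,0.003],[0.006,0.002,0.003],[0.006,0.002,0.003],[0.006,0.002,0.003],[0.006,0.002,0.003],[0.006,0.002,0.003],[0.006,0.002,0.003]])

```text
time: 13.98
position: [0.4745, -0.038, 0.2744]
tool_rot: [-2.105, -2.332, 0.0]
ft_force: [-0.6, -0.4, -0.2]
grip_width: 0.317
grip_force: 40.0
```

```bash
python3 - <<'E'
from h import *
get_image("top")
sd=get_image("side");cv2.imwrite("pics/c6.png",cv2.resize(sd[110:280,250:380],None,fx=3.5,fy=3.5)[:,:,::-1])
print(get_state()["position"]);delta((.474,-.036,.1746),down(6))
E
```

```text
[ 0.4747 -0.038   0.2747]
d [  2.1  -0.5 100.1] dr [ 0.001 -0.    -0.003]
```

View pics/c6.png

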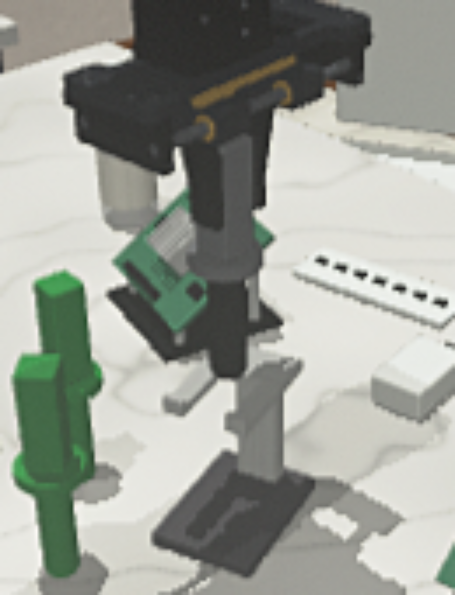

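The wand hangs upright with its nose (crop 228,370) just above the slot. Lowering with a +2 mm correction.

>>> send_rows(xyz=[[1,0,0],[2,0,2],[2,-0.5,8],[2,-0.5,18],[2,-0.5,32],[2,-0.5,48],[2,-0.5,63],[2,-0.5,76],[2,-0.5,84],[2,-0.5,86]], dr=[[0,0,0],[0,0,0],[0,0,0],[0,0,0],[0,0,0],[0,0,0],[0,0,0],[0,0,0],[0,0,0],[0,0,0]])

```text
time: 14.92
position: [0.4724, -0.0361, 0.1863]
tool_rot: [-2.104, -2.33, 0.004]
ft_force: [0.5, 0.4, -1.4]
grip_width: 0.323
grip_force: 40.0
```

```bash
python3 - <<'E'
from h import *
get_image("top");s=get_state();print(s["position"],s["ft_force"]);delta((.474,-.036,.1746),down(6))
E
```

```text
[ 0.4729 -0.0361  0.187 ] [ 0.1326  0.1048 -0.7228]
d [ 0.   1.2 12.4] dr [-0.002  0.    -0.003]
```

>>> send_rows(xyz=[[0,1,3],[0,1,6],[0,1,9],[0,1,11],[0,1,12],[0,1,12],[0,1,12],[0,1,12],[0,1,12],[0,1,12]], dr=[[0,0,0],[0,0,0],[0,0,0],[0,0,0],[0,0,0],[0,0,0],[0,0,0],[0,0,0],[0,0,0],[0,0,0]])

```text
time: 15.8
position: [0.4749, -0.036, 0.1765]
tool_rot: [2.106, 2.331, 0.001]
ft_force: [0.6, -0.1, -1.6]
grip_width: 0.322
grip_force: 40.0
```

```bash
python3 - <<'E'
from h import *
s=get_state();print(s["position"],s["ft_force"]);delta((.474,-.036,.1746),down(6))
E
```

```text
[ 0.4749 -0.036   0.1765] [ 0.6424 -0.1285 -1.5609]
d [ 0.1 -0.9  1.9] dr [ 0.    -0.    -0.003]
```

Still 2 mm to go, with the wand's weight on the gripper. Lowering until the force changes.

>>> send_rows(xyz=[[0,0,0.5],[0,0,1],[0,0,1.5],[0,0,2],[0,0,2.2],[0,0,2.2],[0,0,2.2],[0,0,2.2],[0,0,2.2],[0,0,2.2]], dr=[[0,0,0],[0,0,0],[0,0,0],[0,0,0],[0,0,0],[0,0,0],[0,0,0],[0,0,0],[0,0,0],[0,0,0]])

```text
time: 16.63
position: [0.4748, -0.0359, 0.1746]
tool_rot: [-2.105, -2.331, -0.0]
ft_force: [-2.4, 0.9, 5.9]
grip_width: 0.321
grip_force: 40.0
```

Contact: +6 N upward, so the collar rests on the prongs. Releasing.

>>> send_rows(xyz=[[0,0,0],[0,0,0],[0,0,0],[0,0,0],[0,0,0],[0,0,0],[0,0,0],[0,0,0],[0,0,0],[0,0,0]], dr=[[0,0,0],[0,0,0],[0,0,0],[0,0,0],[0,0,0],[0,0,0],[0,0,0],[0,0,0],[0,0,0],[0,0,0]], jaw=87)

```text
time: 17.47
position: [0.4748, -0.036, 0.1742]
tool_rot: [2.106, 2.332, 0.0]
ft_force: [-0.5, -0.9, 0.9]
grip_width: 0.959
grip_force: 0.0
```

>>> send_rows(xyz=[[0,0,-3],[0,0,-10],[0,0,-20],[0,0,-32],[0,0,-46],[0,0,-60],[0,0,-75],[0,0,-90],[0,0,-100],[0,0,-105]], dr=[[0,0,0],[0,0,0],[0,0,0],[0,0,0],[0,0,0],[0,0,0],[0,0,0],[0,0,0],[0,0,0],[0,0,0]])

```text
time: 18.3
position: [0.4756, -0.036, 0.2815]
tool_rot: [2.104, 2.33, 0.004]
ft_force: [-0.3, -0.0, 0.1]
grip_width: 0.998
grip_force: 0.0
```

```bash
python3 - <<'E'
from h import *
sd=get_image("side");cv2.imwrite("pics/c7.png",cv2.resize(sd[110:280,250:380],None,fx=3.5,fy=3.5)[:,:,::-1])
o=cv2.imread("pics/side0.png")[175:270,295:340,::-1].astype(int);print("diff to start",np.abs(o-sd[175:270,295:340]).mean())
E
```

```text
diff to start 10.088109161793373
```

View pics/c7.png

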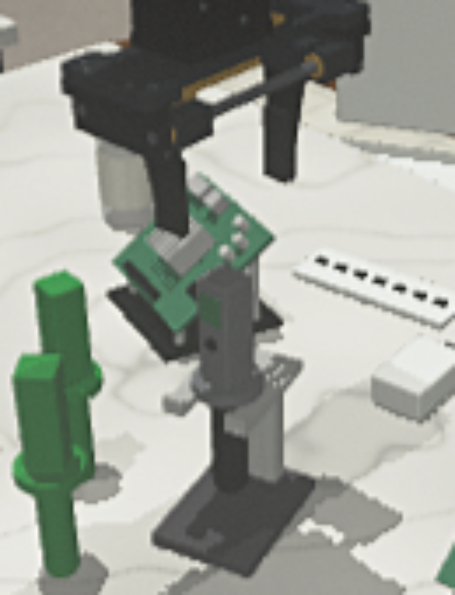

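The wand hangs upright with its collar seated on both prongs (crop 228,385), and the gripper is clear.

```bash
python3 -c "
from bench import *
print(close_job())"
```

```text
the job is handed in; nothing more can be done
None
```

I aimed the wand squarely at the finned heat sink, held it about 90 mm from the fins for over 2 s, hung it back upright in its fork with the gripper clear, and handed the job in at about 18 s; no verdict was returned.

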